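Fold up the zigzag pot stand

ROBOT

A 6-joint arm with a two-finger parallel gripper is mounted at the origin on the work surface. World frame = base frame: x ahead of the robot, y to its left, z up, the work surface at z = 0. Lengths are in mm, angles in degrees, forces in N, time in s.
With the tool pointing down it reaches from about 250 to 775 mm from the base axis. Payload 8.9 kg.
Tool frame: the origin (TCP) lies on the centre line of the jaws, within the pads' length; the fingertips stand 19 mm ahead of it and the grasp point (between the pads) is the TCP (r.finger_overhang is the distance from the TCP to the fingertips, in mm); z points along the fingers, y is the line along which they close (so a half turn about z gives the same grasp; the last joint's range is limited). The gripper opens to 85 mm and grips with 20 to 120 N. Pads are 22 mm wide; open, the fingers measure 114 mm over their backs; the gripper's body (76 mm by 85 mm) begins 54 mm behind the grasp point. The pads swing forward as they close: fully open they stand 13 mm farther back than shut.
Start: joints at [-79.83, 16.656, -8.789, 64.555, 0, 82.019], TCP at [163.553, -498.873, 250.305] pointing down, gripper open.
Joint ranges: [-144.48, 144.48], [-52.06, 99.96], [-74.48, 78.29], [-112.23, 115.85], [-86.99, 84.42], [-180, 180]. Speed limits (degrees/s): [127.2, 127.2, 159.86, 180, 180, 180].

INTERFACE

Orientations are given as a 3x3 rotation matrix whose columns are the frame's x, y, z axes.
In Python, from plant import r gives the robot as it stands.
- The arm moves only by the tool send_rows, never from a script. Its argument "plan" is a list that holds one entry, the list of rows, each a list of 4 numbers: the shift along the world's x, y, z in cm, then the turn about the world's z in units of 6 degrees (1.0 is 6 degrees). A call has 1 to 5 rows; each row is the pose to reach, as a shift and turn from the pose commanded when the call began; what a row does not reach only later rows make up. A row lasts 1/10 s, in which the tool goes at most 50 mm and 8.59 degrees, less where a joint would pass 70% of its speed; a pose out of reach is approached as far as the arm can. A call with a gripper value outside its range is refused whole. "jaw" is the opening, from 0 (shut) to 1 (fully open), set as the call begins (left out, the last holds). The fingers move at their own pace and stop on an object; "squeeze" is the grip in N (left out, the last holds). Time passes only in rows, so rows that repeat a pose let the fingers close. It gives the time, the measured TCP pose, the force, the opening and the grip force at its end, in the units of the state.
- r.state(): the state, without advancing time (a new reading comes with each control period).
- r.capture(name): name is "scene" or "top" or "wrist"; returns a dict with "color" (400x640x3 uint8, red, green, blue), "depth" (400x640 float32, mm along the optical axis (not along the pixel's ray), 0 where there is no reading), "intrinsics" (3x3 intrinsics, pixels), "k1" (the pictures are not rectified: a ray, as slopes to the right and down, at radius r is drawn at 1 + k1 r^2 times it, then the intrinsics apply), "xyz" and "attitude" of the camera in the world. Camera axes: x right, y down, z forward; pixel columns grow to the right and rows downward; lengths in mm; the calibration is good to about 2 mm. A picture is of the moment at which its call begins.
- r.hand_in(): hands the job in; it is judged then, once.
The state is a dict: "time": time; "joint_pos": joint angles; "qd": joint speeds; "joint_torque": joint torques, N m; "tool_pos": TCP position; "ee_rot": TCP orientation; "wrist_force": force on the tool from outside, world axes, zero at the start; "ft_torque": the same for the moment, N m; "opening": finger opening in mm; "finger_force": force on a finger pad.
Only numpy, scipy, OpenCV 4.12 (cv2) and the standard library are available. Lean on these libraries where they do the work, as an engineer would, in place of code of your own. Each camera call takes 0.05 s, during which the arm holds its last target. There are 200 camera calls.

TASK

Supper is over: fold up the zigzag wooden pot stand on the table. First swing the short end bar in against the middle bar while the middle bar is still out, then swing the middle bar, with the end bar folded on it, in against the fixed bar, so that all three bars lie side by side. Leave the cup, the tumbler and the egg cup where they stand, and let go of everything at the end.

Things in the scene. Friction and masses are not known exactly. Their poses are not given: they have to be found in the camera images.
- pot_stand: Fixed bar (160 mm, stuck down) of a pot stand of three dark wood bars in a zigzag, each 20 mm wide, tops 27 mm above the table, undersides 3 mm. It lies beyond the other two from the robot. Origin: centre of its underside, at table height; y along the bar, x across it (away from the robot at yaw 0), z up. The middle bar's upright pin is at (-11, 80) mm; that bar folds against the -x side.
- middle_bar (a joint): Opening angle (rad) of the 145 mm middle bar about its pin on the fixed bar. 0 = folded: parallel to the fixed bar on its -x side, 2 mm off, running from the pin towards -y, faces 1 and 21 mm from the pin. Opens clockwise seen from above, free end towards the robot; starts at 1.15 to 1.65, stops at 0 and 2.1. Stiff (0.25 N m), stays where left.
- end_bar (a joint): Opening angle (rad) of the 120 mm end bar about its pin at the middle bar's free end (folded: at (-33, -65) mm in pot_stand). 0 = folded back along the middle bar's outer face, 2 mm off, its own outer face 21 mm from the pin. Opens counter-clockwise from above; starts at 0.95 to 1.45, stops at 0 and 2.1. Easy (0.04 N m), stays where left; pushed past its stop it swings the middle bar in.
- end_tip (a point): Centre of the free end of the end bar, at its top edge (27 mm above the table), 120 mm along from the pin and 11 mm off the pin's line; y points along the bar from its pin to the free end, -x out of its outer face, z up. All axes equal pot_stand's when folded.
- orange_cup: Bystander: orange plastic cup, rim 76 mm across, 85 mm high. Origin at the centre of its underside.
- tumbler: Bystander: glass tumbler, rim 68 mm across, 82 mm high. Origin at the centre of its underside.
- egg_cup: Bystander: small white ceramic egg cup on a foot, rim 50 mm across, 58 mm high. Origin at the centre of its underside.
Things that resemble listed ones, but are neither listed nor needed, are in the scene too. Several things have the shape of the pot_stand; the one meant has the colours described above.

How it is judged (in metres and radians):
On the way, in this order (a step that is already met when the one before it is completed fails the run):
1. the end bar is folded against the middle bar (within 10 degrees) while the middle bar is still at least 35 degrees out (value of joint end_bar below 0.18 rad and value of joint middle_bar above 0.61 rad), for 0.1 s.
2. the middle bar, with the end bar on it, is folded against the fixed bar (both within 10 degrees) (value of joint each of end_bar, middle_bar below 0.18 rad), for 0.2 s.
At the end, for the whole second after the job is handed in: Both hinges are folded to within 10 degrees (0.18 rad) of shut and at rest, the end bar having been folded first; the cup, the tumbler and the egg cup are upright and within 20 mm of where they stood (all of step 2 and velocity of joint end_bar between -0.05 and 0.05 rad/s and velocity of joint middle_bar between -0.05 and 0.05 rad/s); the robot touches nothing.
It fails at once if the middle bar is swung in (under 30 degrees) while the end bar still sticks out (over 25 degrees) (value of joint middle_bar below 0.52 rad and value of joint end_bar above 0.44 rad).
It fails at once if the cup, the tumbler or the egg cup is moved by more than 20 mm or tipped by more than 30 degrees (distance of any of orange_cup, tumbler, egg_cup from where it was at the start of the episode above 0.02 m or angle between any of orange_cup, tumbler, egg_cup's own z axis and vertical above 0.52 rad).
It also fails if it takes over 42 s, if anything falls off the work surface, if the arm or the gripper's body presses on something with over 40 N, if the wrist force passes 120 N, or if a joint passes its speed limit or range.

## Working session

There is one attempt and no reset: what is moved stays moved. The work goes in short steps, Python scripts to look and compute and a tool call to move; the robot and the scene stay as the last step left them, time stands still between calls to the robot, and variables do not carry over. Pictures are saved under pics/ and viewed, at most 10 in all, crops included, and the job is handed in when it is done.

Besides the shell and the picture viewer there is one more tool, called after "Request:" as name([rows], argument=value, ...), one row to a line, values as JSON. send_rows: Moves the arm, as the interface text tells. Its arguments: {"type":"object","properties":{"plan":{"type":"array","items":{"type":"array","items":{"type":"array","items":{"type":"number"}}}},"jaw":{"type":"number"},"squeeze":{"type":"number"}},"required":["plan"]}

```bash
mkdir -p pics; ls
cat > h.py <<'E'
import numpy as np, cv2
from plant import r
def ray(c,u,v):
    K=np.array(c["intrinsics"]);p=np.array([(u-K[0,2])/K[0,0],(v-K[1,2])/K[1,1]])
    s=p.copy()
    for _ in range(20): s=p/(1+c["k1"]*(s@s))
    return np.array(c["attitude"])@np.array([s[0],s[1],1.])
def onz(c,u,v,z):
    d=ray(c,u,v);o=np.array(c["xyz"]);return o+d*(z-o[2])/d[2]
def dep(c,u,v):
    d=ray(c,u,v);return np.array(c["xyz"])+d*c["depth"][int(v),int(u)]
E
python3 - <<'E'
from h import *
import pickle
for n in ("scene","top"):
    c=r.capture(n);pickle.dump(c,open(n+'.pkl','wb'))
    cv2.imwrite(f"pics/{n}0.png",c["color"][:,:,::-1]); print(n,c["xyz"],np.array(c["attitude"]).round(3).tolist(),c["intrinsics"],c["k1"])
print(r.state())
E
```

```text
pics
scene [1532.53007111  274.53842755  788.82354636] [[-0.213, 0.573, -0.791], [0.977, 0.123, -0.174], [-0.002, -0.81, -0.586]] [[463.96489601   0.         315.73313175]
 [  0.         463.96489601 197.75150517]
 [  0.           0.           1.        ]] -0.03152797316129715
top [438.93821803  40.48167186 982.4010595 ] [[-0.011, -0.986, 0.169], [-1.0, 0.011, 0.002], [-0.004, -0.169, -0.986]] [[406.20907253   0.         314.91223594]
 [  0.         406.20907253 198.83989467]
 [  0.           0.           1.        ]] -0.09021872091378008
{'time': 0.1, 'joint_pos': array([-7.98300348e+01,  1.66832717e+01, -8.82565584e+00,  6.45551705e+01,
        1.18287920e-03,  8.20163656e+01]), 'qd': array([-0.09820355, -0.10789608,  0.03491999,  0.00392598,  0.09007882,
        0.00948217]), 'joint_torque': array([ 2.07958248e-03, -5.37977958e+01,  3.31918752e+01,  9.30925511e-03,
       -2.01097710e-04, -3.48455750e-06]), 'tool_pos': array([ 163.49685458, -498.51246246,  249.81884042]), 'ee_rot': array([[ 9.50224701e-01,  3.11565381e-01, -1.77210499e-04],
       [ 3.11565382e-01, -9.50224075e-01,  1.10478954e-03],
       [ 1.75824493e-04, -1.10501097e-03, -9.99999374e-01]]), 'wrist_force': array([ 0.41854581,  0.41307452, -0.37040631]), 'ft_torque': array([-0.05226169, -0.01942481, -0.03806338]), 'finger_force': 0.0, 'opening': 85.31543876054579}
```

View pics/top0.png

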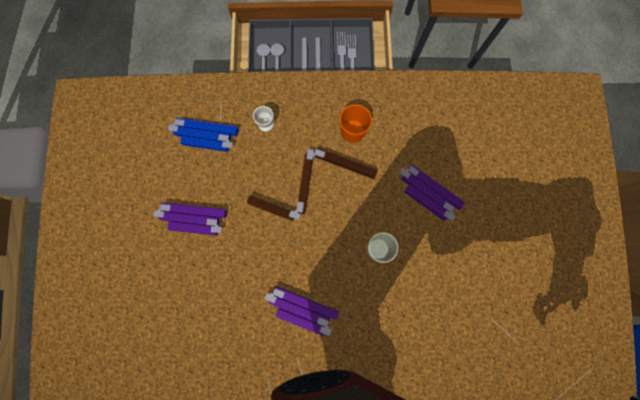

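View pics/scene0.png

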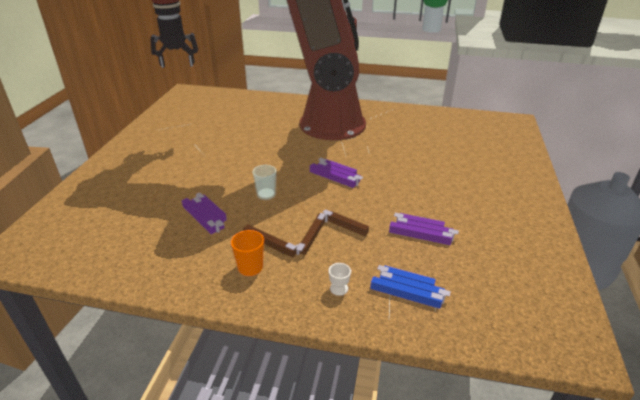

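The scene holds these candidates. Dark-wood zigzag: fixed bar (312,153)-(377,173), middle bar to (298,212), end bar to (248,200). Lookalikes: blue (203,133), and purple (191,217), (302,310) and (433,192). The dark wood one matches the description. Bystanders: orange cup (355,120), egg cup (264,117), tumbler (383,247).

```bash
cat > meas.py <<'E'
from h import *
import sys
def meas(name,crop=None):
    c=r.capture("top");im=c["color"];hsv=cv2.cvtColor(im,cv2.COLOR_RGB2HSV)
    P=lambda u,v,z:onz(c,u,v,z)[:2].round(1)
    # dark brown top faces, in the stand's area, by darkness relative to cork and redness
    m=((im[...,0]<105)&(im[...,0].astype(int)-im[...,2]>25)&(hsv[...,1]>120)).astype(np.uint8)
    roi=np.zeros_like(m);roi[140:225,235:390]=1;m&=roi
    n,lab,st,ce=cv2.connectedComponentsWithStats(m)
    for i in range(1,n):
        if st[i,4]<120: continue
        v,u=np.nonzero(lab==i)
        X=np.array([onz(c,a,b,27)[:2] for a,b in zip(u,v)],np.float32)
        b=cv2.minAreaRect(X);print(st[i].tolist(),"c",np.round(b[0],1),"wh",np.round(b[1],1),b[2].__round__(1) if 0 else round(b[2],1),"corners",cv2.boxPoints(b).round(0).tolist(), "z", round(float(np.median([dep(c,a,bb)[2] for a,bb in zip(u,v)])),1))
    # grey hinge plates
    g=((hsv[...,1]<60)&(im.max(2)>120)).astype(np.uint8)&roi
    n,lab,st,ce=cv2.connectedComponentsWithStats(g)
    for i in range(1,n):
        if st[i,4]>12: print("plate",st[i].tolist(),ce[i].round(1),P(*ce[i],27))
    if crop:
        big=cv2.resize(im[90:270,220:420],(800,720))[:600]; big[cv2.resize(m[90:270,220:420],(800,720),interpolation=0)[:600]>0]//=2
        big[...,1][cv2.resize(m[90:270,220:420],(800,720),interpolation=0)[:600]>0]+=90
        cv2.imwrite(f"pics/{name}.png",big[...,::-1])
    return c
if __name__=="__main__":
    c=meas(sys.argv[1],len(sys.argv)>2)
    im=c["color"];hsv=cv2.cvtColor(im,cv2.COLOR_RGB2HSV)
    o=((hsv[...,0]<12)&(hsv[...,1]>200)&(im[...,0]>180)).astype(np.uint8);o[:90]=0
    v,u=np.nonzero(o);print("orange",u.mean(),v.mean(),onz(c,u.mean(),v.mean(),60))
    for nm,(a,b),z in (("egg",(264,115),58),("tumb",(383,247),60)): print(nm,onz(c,a,b,z),dep(c,a,b))
E
python3 meas.py crop1 1
```

```text
[316, 145, 62, 34, 752] c [693.  -33.2] wh [157.1  33.9] 67.9 corners [[648.0, -100.0], [679.0, -112.0], [738.0, 33.0], [707.0, 46.0]] z 24.5
[299, 153, 15, 61, 427] c [641.8  66.1] wh [ 23.4 147.6] 82.2 corners [[567.0, 65.0], [713.0, 45.0], [717.0, 68.0], [570.0, 88.0]] z 25.6
[348, 166, 42, 59, 1277] c [611.2 -86.3] wh [ 97.3 144.2] 87.6 corners [[537.0, -132.0], [681.0, -138.0], [685.0, -41.0], [541.0, -35.0]] z -0.6
[247, 191, 49, 30, 634] c [588.3 146.4] wh [120.2  35.1] 68.2 corners [[550.0, 97.0], [582.0, 84.0], [627.0, 196.0], [594.0, 209.0]] z 24.4
plate [307, 149, 18, 10, 112] [314.2 153.3] [714.9  43.3]
plate [289, 202, 14, 17, 123] [296.7 210.7] [574.3  86.4]
orange nan nan [nan nan nan]
egg [803.2928128  163.06129717  58.        ] [816.90874963 167.64209966  23.45511815]
tumb [ 484.35841318 -110.37400374   60.        ] [ 487.28025642 -120.07842344    0.66270976]meas.py:29: RuntimeWarning: Mean of empty slice.
  v,u=np.nonzero(o);print("orange",u.mean(),v.mean(),onz(c,u.mean(),v.mean(),60))
  ret = ret.dtype.type(ret / rcount)
```

View pics/crop1.png

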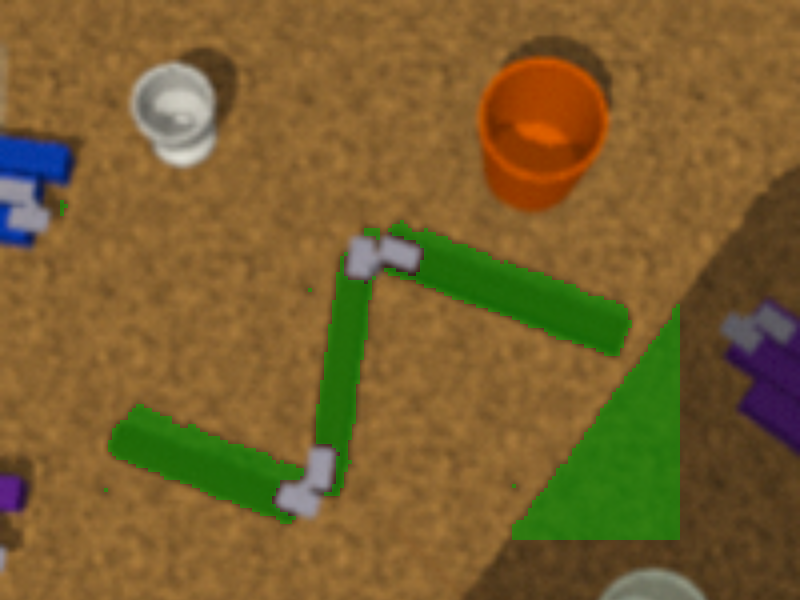

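The crop confirms the choice. The hinge plates are at crop (360,257)/(400,253) and (320,468)/(298,497), and the end bar's tip is at (120,440). Next I'll compute the push path while the arm travels.

```bash
cat > path.py <<'E'
import numpy as np
C=np.array([699.2,-35.7]);yaw=np.radians(-22.1)
H=np.radians(68)  # tool x heading
R=lambda a:np.array([[np.cos(a),-np.sin(a)],[np.sin(a),np.cos(a)]])
p1=C+R(yaw)@[-11,80]
def push(m,e,s):
    A=R(yaw-m); p2=p1+A@[-22,-145]; B=A@R(e)
    n=B@[-1,0]; t=R(H).T@n; half=11*abs(t[0])+14.5*abs(t[1])
    return p2+B@[0,s]+n*(21+half), p2
if __name__=="__main__":
    from plant import r
    print("overhang",r.finger_overhang,"p1",p1.round(0),"p2",push(1.32,1.3,80)[1].round(0))
    for e in (1.32,1.1,.9,.7,.5,.3,.15,0): print("e",e,push(1.32,e,80)[0].round(0))
    for m in (1.32,1.1,.9,.7,.5,.3,.15,.05,0): print("m",m,push(m,0,70)[0].round(0))
E
python3 path.py
```

```text
overhang 19.0 p1 [719.  43.] p2 [578.  84.]
e 1.32 [576. 171.]
e 1.1 [593. 171.]
e 0.9 [609. 167.]
e 0.7 [625. 160.]
e 0.5 [639. 149.]
e 0.3 [651. 134.]
e 0.15 [658. 122.]
e 0 [662. 108.]
m 1.32 [652. 109.]
m 1.1 [639.  95.]
m 0.9 [630.  80.]
m 0.7 [624.  62.]
m 0.5 [622.  42.]
m 0.3 [625.  23.]
m 0.15 [630.   8.]
m 0.05 [635.  -1.]
m 0 [638.  -5.]
```

Request:
send_rows([
  [[2.5,4.3,0,1.4],[5,8.6,0,2.8],[7.5,12.9,0,4.2],[10,17.2,0,5.6],[12.5,21.5,0,7]],
], jaw=0)

```text
time: 0.65
tool_pos: [289.0, -282.1, 250.2]
ee_rot: [[0.493, 0.87, 0.0], [0.87, -0.493, 0.0], [0.0, 0.0, -1.0]]
wrist_force: [1.7, -0.2, -0.5]
opening: 12.0
finger_force: 0.0
```

Request:
send_rows([
  [[2.5,4.3,0,0.6],[5,8.6,0,1.2],[7.5,12.9,0,1.2],[10,17.2,0,1.2],[12.5,21.5,0,1.2]],
])

```text
time: 1.15
tool_pos: [414.2, -66.9, 250.4]
ee_rot: [[0.385, 0.923, 0.001], [0.923, -0.385, -0.0], [-0.0, 0.001, -1.0]]
wrist_force: [0.4, -1.1, 0.5]
opening: 0.3
finger_force: 0.0
```

Request:
send_rows([
  [[2.5,4.3,0,0],[5,8.6,0,0],[7.5,12.9,0,0],[10,17.2,0,0],[13.0,21.0,0,0]],
])

```text
time: 1.65
tool_pos: [543.7, 143.6, 250.2]
ee_rot: [[0.384, 0.923, -0.0], [0.923, -0.384, -0.0], [-0.0, -0.0, -1.0]]
wrist_force: [0.4, -2.1, -0.0]
opening: 0.2
finger_force: 0.0
```

Request:
send_rows([
  [[0.5,3.0,-3,0],[0.5,3,-7,0],[0.5,3,-11,0],[0.5,3,-15,0],[0.5,3,-17,0]],
])

```text
time: 2.15
tool_pos: [546.3, 170.9, 76.7]
ee_rot: [[0.385, 0.923, -0.005], [0.923, -0.385, -0.001], [-0.003, -0.004, -1.0]]
wrist_force: [-0.3, 0.8, 1.0]
opening: -0.2
finger_force: 0.0
```

Request:
send_rows([
  [[0,0,-2,0],[0,0,-4,0],[0,0,-4.8,0],[0,0,-4.8,0]],
])

```text
time: 2.55
tool_pos: [547.6, 171.0, 31.3]
ee_rot: [[0.385, 0.923, -0.002], [0.923, -0.385, -0.0], [-0.001, -0.002, -1.0]]
wrist_force: [-0.1, -0.4, 0.7]
opening: 0.2
finger_force: 0.0
```

```bash
python3 meas.py crop2 1 2>&1 | grep -v -i warn; python3 -c "
from plant import r
s=r.state();print(s['tool_pos'],s['wrist_force'])"
```

```text
[235, 140, 33, 85, 1733] c [647.6 197.2] wh [210.   76.4] 1.4 corners [[542.0, 233.0], [544.0, 157.0], [753.0, 162.0], [752.0, 238.0]] z 523.8
[256, 140, 121, 85, 4253] c [645.6  39.9] wh [291.3 207. ] 89.4 corners [[541.0, -105.0], [748.0, -107.0], [751.0, 185.0], [544.0, 187.0]] z 0.2
plate [298, 203, 4, 8, 20] [299.7 206.7] [583.9  79.1]
plate [291, 212, 7, 5, 21] [293.9 214. ] [566.4  93. ]
orange 370.0 120.0 [786.75008705 -91.2629122   60.        ]
egg [803.2928128  163.06129717  58.        ] [815.65825107 167.22139508  26.62774779]
tumb [ 484.35841318 -110.37400374   60.        ] [ 487.109415   -119.51100189    4.13218637]
[548.36519329 171.07273469  32.26648349] [ 0.3853731  -0.93407211  0.20270129]
```

View pics/crop2.png

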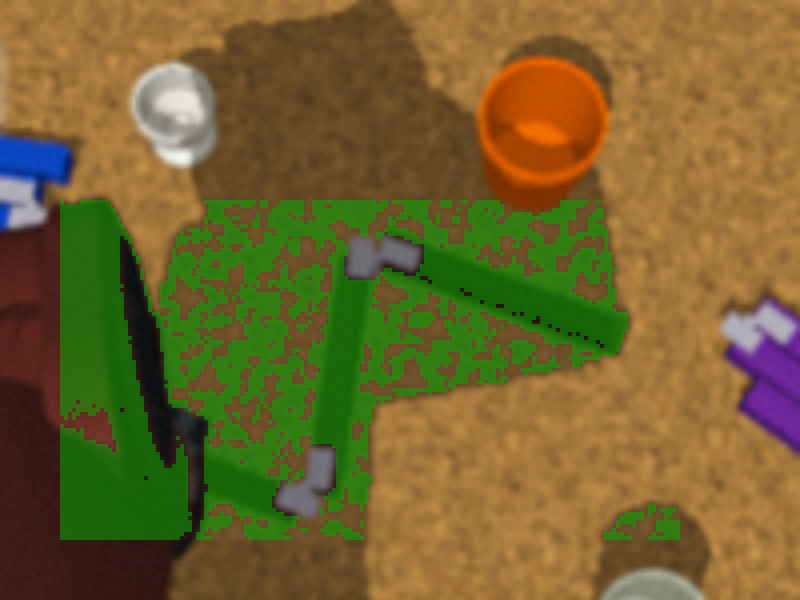

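The stand hasn't moved and the fingertips are just on the robot side of the end bar (crop about (190,470)). I'll swing the end bar in now.

Request:
send_rows([
  [[1.2,0,0,0],[2.4,0,0,0],[3.5,0,0,0],[4.5,-0.2,0,0],[5.4,-0.4,0,0]],
])

```text
time: 3.1
tool_pos: [603.6, 167.0, 33.2]
ee_rot: [[0.385, 0.923, 0.001], [0.923, -0.385, 0.0], [0.001, 0.001, -1.0]]
wrist_force: [-0.5, -0.2, -0.8]
opening: 0.2
finger_force: 0.3
```

Request:
send_rows([
  [[0.8,-0.3,0,0],[1.6,-0.7,0,0],[2.4,-1.2,0,0],[3.1,-1.8,0,0],[3.7,-2.4,0,0]],
])

```text
time: 3.6
tool_pos: [640.1, 142.5, 32.3]
ee_rot: [[0.385, 0.923, -0.0], [0.923, -0.385, -0.0], [-0.0, 0.0, -1.0]]
wrist_force: [-0.3, -0.3, 0.1]
opening: 0.3
finger_force: 0.2
```

Request:
send_rows([
  [[0.6,-0.7,0,0],[1.1,-1.4,0,0],[1.5,-2.1,0,0],[1.8,-2.8,0,0],[2.0,-3.4,0,0]],
])

```text
time: 4.1
tool_pos: [659.7, 108.5, 32.3]
ee_rot: [[0.385, 0.923, -0.0], [0.923, -0.385, 0.0], [0.0, -0.0, -1.0]]
wrist_force: [-3.0, 7.9, 0.1]
opening: 0.0
finger_force: 4.3
```

Run:
```python
from h import *
s=r.state();print(s['time'],s['tool_pos'],s['wrist_force'])
for n in("top","scene"):
    c=r.capture(n)["color"]
    k=c[90:270,220:420] if n=="top" else c[180:330,200:400]
    cv2.imwrite(f"pics/{n}3.png",cv2.resize(k,None,fx=2.6,fy=2.6)[...,::-1])
a=cv2.imread("pics/top3.png");b=cv2.imread("pics/scene3.png")
h=min(len(a),len(b));cv2.imwrite("pics/both3.png",cv2.resize(np.hstack([a[:h],b[:h]]),(800,300)))
```

```text
4.1 [659.73862887 108.53507293  32.29293447] [-3.00479339  7.87456739  0.09963337]
```

View pics/both3.png

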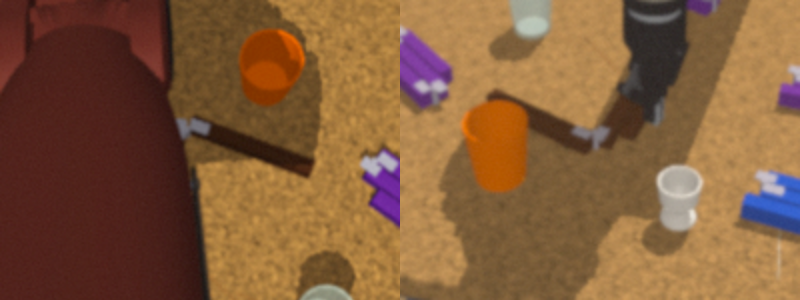

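The scene half of the picture shows the end bar lying alongside the middle bar, with the gripper at (650,90). The 8 N reaction confirms it is at its stop. I'll continue by swinging both in.

Request:
send_rows([
  [[-0.7,-0.4,0,0],[-1.4,-0.8,0,0],[-2.0,-1.3,0,0],[-2.5,-2.0,0,0],[-2.9,-2.8,0,0]],
])

```text
time: 4.7
tool_pos: [629.9, 80.7, 32.4]
ee_rot: [[0.385, 0.923, -0.0], [0.923, -0.385, 0.0], [0.0, -0.0, -1.0]]
wrist_force: [2.1, 2.9, -0.3]
opening: -0.3
finger_force: 1.4
```

Request:
send_rows([
  [[-0.2,-0.8,0,0],[-0.4,-1.6,0,0],[-0.6,-2.4,0,0],[-0.7,-3.2,0,0],[-0.7,-4.0,0,0]],
])

```text
time: 5.2
tool_pos: [623.2, 40.4, 32.2]
ee_rot: [[0.385, 0.923, -0.001], [0.923, -0.385, -0.0], [-0.0, -0.001, -1.0]]
wrist_force: [0.1, 3.4, -0.0]
opening: -0.4
finger_force: 1.3
```

Request:
send_rows([
  [[0,-0.8,0,0],[0.2,-1.6,0,0],[0.4,-2.4,0,0],[0.7,-3.1,0,0],[0.8,-3.3,0,0]],
])

```text
time: 5.7
tool_pos: [631.8, 7.1, 32.2]
ee_rot: [[0.386, 0.923, -0.0], [0.923, -0.386, -0.0], [-0.0, 0.0, -1.0]]
wrist_force: [-1.5, 3.4, 0.3]
opening: 0.1
finger_force: 1.2
```

Run:
```python
from h import *
s=r.state();print(s['time'],s['tool_pos'],s['wrist_force'])
k=r.capture("scene")["color"][180:330,200:400]
cv2.imwrite("pics/scene4.png",cv2.resize(k,(800,600),interpolation=cv2.INTER_CUBIC)[...,::-1])
```

```text
5.7 [631.82051622   7.09717396  32.19912652] [-1.49038627  3.41229397  0.31352109]
```

View pics/scene4.png

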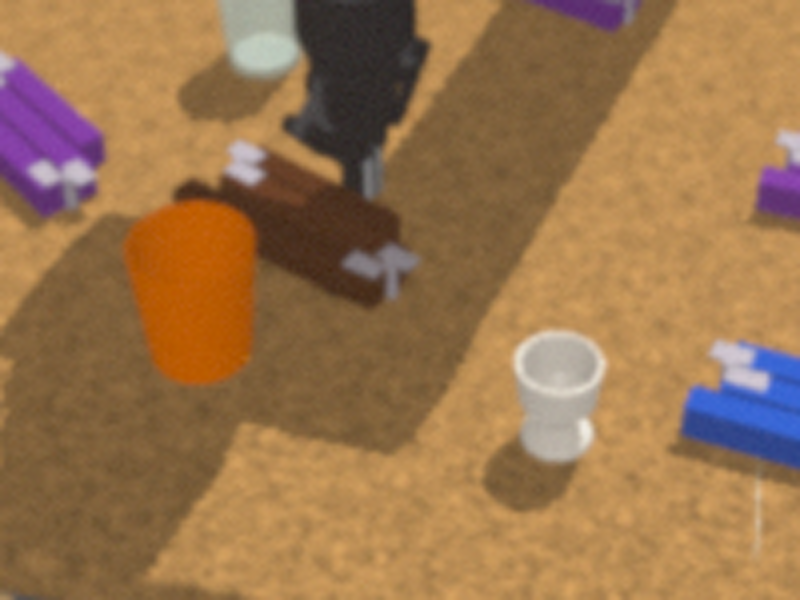

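The bars are almost shut, with a small wedge still open between the fixed and middle bars at (200,190). I'll press on until the force rises.

Request:
send_rows([
  [[0.3,-0.5,0,0],[0.6,-0.9,0,0],[0.9,-1.2,0,0],[1.0,-1.2,0,0]],
])

```text
time: 6.15
tool_pos: [635.0, 1.4, 31.1]
ee_rot: [[0.382, 0.924, -0.013], [0.924, -0.382, 0.01], [0.004, -0.015, -1.0]]
wrist_force: [-25.5, 24.7, 19.1]
opening: -0.0
finger_force: 16.8
```

The force has risen, so it is at the stop. I'll back off and lift.

Request:
send_rows([
  [[-1.0,0.8,0,0],[-2.5,1.5,0,0],[-5,2.5,0,0],[-6,3,4,0],[-7,3,8,0]],
])

```text
time: 6.65
tool_pos: [570.2, 26.4, 112.5]
ee_rot: [[0.384, 0.923, -0.002], [0.923, -0.384, -0.001], [-0.001, -0.002, -1.0]]
wrist_force: [1.1, -1.3, 0.5]
opening: 0.1
finger_force: 0.0
```

Request:
send_rows([
  [[-3,0,4,0],[-6,0,8,0],[-10,0,10,0],[-14,0,10,0],[-18,0,10,0]],
])

```text
time: 7.15
tool_pos: [391.2, 25.7, 213.3]
ee_rot: [[0.385, 0.923, 0.003], [0.923, -0.385, -0.001], [-0.0, 0.003, -1.0]]
wrist_force: [-0.0, -0.5, -0.1]
opening: -0.1
finger_force: 0.0
```

Request:
send_rows([
  [[-4,0,0,0],[-6,0,0,0],[-6,0,0,0],[-6,0,0,0],[-6,0,0,0]],
])

```text
time: 7.65
tool_pos: [333.0, 25.8, 212.7]
ee_rot: [[0.385, 0.923, 0.002], [0.923, -0.385, -0.001], [0.0, 0.002, -1.0]]
wrist_force: [-0.2, -0.1, -0.7]
opening: -0.2
finger_force: 0.0
```

Run:
```python
from h import *
s=r.state();print(s['time'],s['tool_pos'],s['wrist_force'])
k=r.capture("top")["color"][90:270,220:420]
cv2.imwrite("pics/top5.png",cv2.resize(k,(640,576),interpolation=cv2.INTER_CUBIC)[...,::-1])
```

```text
7.65 [332.96677406  25.80609471 212.68028044] [-0.18349065 -0.10839999 -0.73895841]
```

View pics/top5.png

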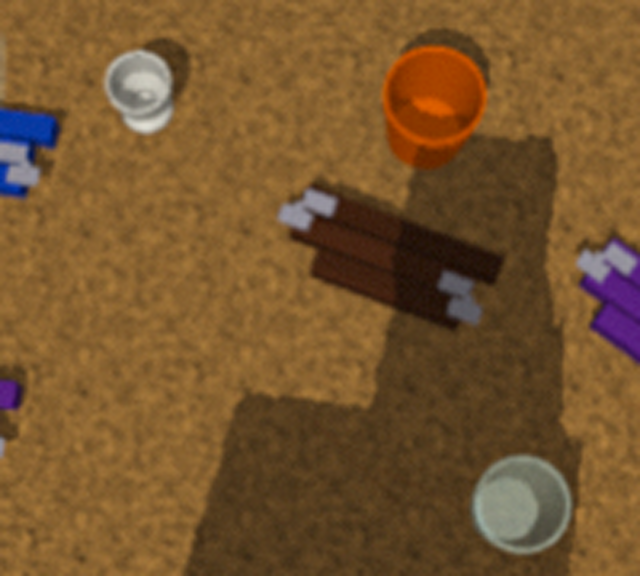

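All three bars lie parallel side by side, from (290,210) to (500,270). The cups stand where they were and the arm is clear.

```bash
python3 -c "
from plant import r
print(r.hand_in())"
```

```text
the job is handed in; nothing more can be done
None
```

I folded the pot stand in the required order, end bar first and then the middle bar; the last picture shows all three bars side by side, the cups unmoved and the arm clear, and I handed the job in (no verdict was returned).

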